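# Find the full cartons by their weight, pack them together and shut the lid

### The arm

A 6-joint arm with a two-finger parallel gripper is mounted at the origin on a cart in front of the work surface, level with it; the furniture and walls round the work are solid. World frame = base frame: x ahead of the robot, y to its left, z up, the work surface at z = 0. Lengths are in m, angles in degrees, forces in N, time in s.
With the tool pointing down it reaches from about 0.3 to 0.75 m from the base axis. Payload 8.5 kg.
Tool frame: the origin (TCP) lies midway between the tips of the shut fingers; the grasp point (between the pads) lies 19 mm behind it (env.pinch_z is the z of the grasp point in the tool frame, in m); z points along the fingers, y is the line along which they close (so a half turn about z gives the same grasp; the last joint's range is limited). The gripper opens to 85 mm and grips with 20 to 120 N. Pads are 22 mm wide; open, the fingers measure 114 mm over their backs; the gripper's body (76 mm by 85 mm) begins 54 mm behind the grasp point. The pads swing forward as they close: fully open they stand 13 mm farther back than shut.
Start: joints at [55.56, 21.807, 74.336, -0, 83.858, -12.336], TCP at [0.207, 0.51, 0.231] pointing down, gripper open.
Joint ranges: [-178.18, 178.18], [-50.72, 133.34], [12.68, 142.11], [-81.47, 261.47], [9.98, 163.14], [-165.26, 165.26]. Speed limits (degrees/s): [136.94, 136.94, 180, 180, 180, 180].

### API

Orientations are given as a 3x3 rotation matrix whose columns are the frame's x, y, z axes.
In Python, from rig import env gives the robot as it stands.
- The arm moves only by the tool arm_command, never from a script. Its argument "deltas" is a list of rows, each an object of numbers: "rx", "ry", "rz": the turn, a rotation vector about the tool's x, y, z in rad; "dx", "dy", "dz": the shift along the tool's x, y, z in m; "fingers": the finger opening in m, from 0 to 0.0854. In form: [{"rx": .., "ry": .., "rz": .., "dx": .., "dy": .., "dz": .., "fingers": ..}, ...]. A call has 1 to 12 rows; each row shifts and turns the commanded pose from where the row before left it, along the tool's axes as they then stand; what a row does not reach is not made up. A row lasts 1/10 s, in which the tool goes at most 50 mm and 8.59 degrees, less where a joint would pass 70% of its speed; a pose out of reach is approached as far as the arm can. A call is refused whole if a number of a shift passes 0.05 or a number of a turn 0.15, either way. A call with a gripper value outside its range is refused whole. The fingers move at their own pace and stop on an object; "squeeze" is the grip in N (left out, the last holds). Time passes only in rows, so rows that do not move let the fingers close. It gives the time, the measured TCP pose, the force, the opening and the grip force at its end, in the units of the state.
- env.observe(): the state, without advancing time (a new reading comes with each control period).
- env.get_image(name): name is "side" or "top" or "wrist"; returns a dict with "color" (384x512x3 uint8, blue, green, red), "camera_matrix" (3x3 intrinsics, pixels), "k1" (the pictures are not rectified: a ray, as slopes to the right and down, at radius r is drawn at 1 + k1 r^2 times it, then the intrinsics apply), "eye" and "orientation" of the camera in the world. Camera axes: x right, y up, looking along -z (the intrinsics and any distortion apply to the point x, -y, -z); pixel columns grow to the right and rows downward; lengths in m; the calibration is good to about 2 mm. A picture is of the moment at which its call begins. There is no depth.
- env.close_job(): hands the job in; it is judged then, once.
Trained networks look in a picture, given as the dict that the camera call returned (one of the last four; its "shot" number tells which), for a name from the list of things; names that differ only in an ending like _2 or _b are one class to them, and where a whole thing is asked for, a point or a joint stands for the part that bears it (a point fixed in the world has none). Each returns a list of dicts, best first, with "p" (0 to 1); they miss things now and then, are a little off and sometimes report something else, mostly with a low value. They report only what shows in the picture. A call takes as long as a camera call. They do not tell look-alikes from the thing itself.
- env.look_for(query, picture): "box" ([left, top, right, bottom] in pixels, round what is visible of it).
- env.tip_of(query, picture): "location" ([column, row] in pixels: a listed point, or the origin of a listed thing).
The state is a dict: "time_s": time; "q": joint angles; "qvel": joint speeds; "joint_efforts": joint torques, N m; "position": TCP position; "tool_rot": TCP orientation; "ft_force": force on the tool from outside, world axes, zero at the start; "wrist_torque": the same for the moment, N m; "grip_width": finger opening in m; "gripper_force": force on a finger pad.
Only numpy, scipy, OpenCV 4.12 (cv2) and the standard library are available. Lean on these libraries where they do the work, as an engineer would, in place of code of your own. Each camera call takes 0.05 s, during which the arm holds its last target. There are 200 camera calls.

### The job

One short and one long carton are on order, but each has an empty look-alike that was taped shut by mistake, and only the weight in the hand tells them apart. Lay the full short carton and the full long carton flat side by side in the shipping carton and shut its lid fully; the two empty ones stay out, flat on the worktop. Set cartons down rather than dropping them, and leave the tape dispenser, the pen pot, the tape roll and the note block where they stand.

Things in the scene. Friction and masses are not known exactly. Their poses are not given: they have to be found in the camera images.
- short_box_1: closed brown cardboard carton of the short, wide kind, 63 (x) by 101 (y) by 50 mm high, taped shut; origin at the centre of its underside, x across the narrow side, y along the long side, z up. Loose; stands flat at the start. Full it weighs 300 to 520 g, empty 50 to 100 g; one of the two cartons of this kind is full and one is empty, which cannot be seen
- short_box_2: closed brown cardboard carton of the short, wide kind, 63 (x) by 101 (y) by 50 mm high, taped shut; origin at the centre of its underside, x across the narrow side, y along the long side, z up. Loose; stands flat at the start. Full it weighs 300 to 520 g, empty 50 to 100 g; one of the two cartons of this kind is full and one is empty, which cannot be seen
- long_box_1: closed brown cardboard carton of the long, narrow kind, 55 (x) by 120 (y) by 45 mm high, taped shut; origin at the centre of its underside, x across the narrow side, y along the long side, z up. Loose; stands flat at the start. Full it weighs 300 to 520 g, empty 50 to 100 g; one of the two cartons of this kind is full and one is empty, which cannot be seen
- long_box_2: closed brown cardboard carton of the long, narrow kind, 55 (x) by 120 (y) by 45 mm high, taped shut; origin at the centre of its underside, x across the narrow side, y along the long side, z up. Loose; stands flat at the start. Full it weighs 300 to 520 g, empty 50 to 100 g; one of the two cartons of this kind is full and one is empty, which cannot be seen
- shipping_carton: open shipping carton of brown board with a hinged lid, fixed to the worktop; outside 142 (x) by 204 (y) by 62 high, inside 134 (x) by 196 (y), walls and floor 4 mm thick, 58 deep from the inner floor to the lid. Origin at the centre of its underside, front (-x) towards the robot, y along its long side, z up
- carton_floor (a point): centre of the shipping carton's inner floor, 4 mm above its origin
- lid_hinge_line (a point): middle of the lid's hinge line: far (+x) top edge of the shipping carton, 71 mm in +x and 62 mm up from the carton's origin; the hinge runs along the carton's y
- lid_front_edge (a point): middle of the lid's free edge, 148 mm from the hinge line (moves with the lid). The lid is a 4 mm panel 149 by 218 mm with a 16 mm skirt round its underside that goes outside the walls; open, it stands behind the carton with its underside towards the robot
- carton_lid (a joint): lid angle in rad: 0 fully shut and flat on the carton, 1.57 upright, at most 2.1 (leaning back). A light board lid (70 g) with a slightly stiff crease: stays where it is put above about 1.1 rad, falls shut by its own weight once brought below about 0.9 rad, unless something stands in its way
- tape_dispenser: green hand tape dispenser lying on its side, 181 by 210 by 64 mm high, origin at the centre of its underside; bystander, beside the work
- pen_pot: grey pot with pens, 78 mm across, 165 mm high with the pens, origin at the centre of its underside; bystander, behind the work
- kraft_tape_roll: roll of brown tape standing on its end face, 69 mm across, 61 mm high, origin at the centre of its underside; bystander, behind the work
- note_block: yellow note block, 77 by 77 by 29 mm, origin at the centre of its underside; bystander at the left
Mind the look-alikes: they are no part of the job. Leave any purple or red look-alike of the short_box_2 alone.

How it is judged:
By the outcome, as a careful person would: the job done as asked, in the order asked, and still so for the second after the job is handed in, with the robot touching nothing.
It also fails if it takes over 67 s, if anything falls off the work surface, if the arm or the gripper's body presses on something with over 40 N, if the wrist force passes 120 N, or if a joint passes its speed limit or range.

## Working session

There is one attempt and no reset: what is moved stays moved. The work goes in short steps, Python scripts to look and compute and a tool call to move; the robot and the scene stay as the last step left them, time stands still between calls to the robot, and variables do not carry over. Pictures are saved under pics/ and viewed, at most 10 in all, crops included, and the job is handed in when it is done.

Besides the shell and the picture viewer there is one more tool, called by a JSON object that holds its "fn" and its "kwargs". arm_command: Moves the arm, as the interface text tells. Its arguments: {"type":"object","properties":{"deltas":{"type":"array"},"squeeze":{"type":"number"}},"required":["deltas"]}

```bash
ls; mkdir -p pics; python3 - <<'E'
from rig import env
import cv2,numpy as np
s=env.observe();print(s['position'],s['tool_rot'],s['time_s'],env.pinch_z)
T=env.get_image('top');cv2.imwrite('pics/t1.png',T['color'])
for n in ['short_box_1','long_box_1','shipping_carton']:
  for d in env.look_for(n,T):print(n,np.round(d['box']),round(d['p'],2))
  for d in env.tip_of(n,T):print(n,'tip',np.round(d['location'],1),round(d['p'],2))
for n in ['carton_floor','lid_hinge_line','lid_front_edge']:
  for d in env.tip_of(n,T):print(n,'tip',np.round(d['location'],1),round(d['p'],2))
print(T['eye'],T['orientation'],T['camera_matrix'],T['k1'])
S=env.get_image('side');cv2.imwrite('pics/s1.png',S['color'])
print(S['eye'])
E
```

```text
pics
[0.20678522 0.50931685 0.23067802] [[-9.26494952e-01  3.76306132e-01 -8.94419608e-04]
 [ 3.76307031e-01  9.26494148e-01 -1.26987545e-03]
 [ 3.50812615e-04 -1.51310958e-03 -9.99998794e-01]] 0.0 -0.0187
short_box_1 [194. 154. 228. 189.] 0.96
short_box_1 [280. 163. 307. 196.] 0.83
short_box_1 [246. 164. 270. 198.] 0.8
short_box_1 [330. 146. 349. 179.] 0.73
short_box_1 [380. 144. 399. 172.] 0.55
short_box_1 tip [386.7 157.2] 0.94
short_box_1 tip [290.9 180.7] 0.93
short_box_1 tip [340.2 164.7] 0.86
short_box_1 tip [213.2 173. ] 0.76
short_box_1 tip [256.9 179.7] 0.69
short_box_1 tip [262.4 230.6] 0.41
long_box_1 [284. 217. 307. 252.] 0.62
long_box_1 [251. 212. 271. 248.] 0.59
long_box_1 [281. 164. 305. 196.] 0.35
long_box_1 tip [295.9 236.2] 0.95
long_box_1 tip [262.6 231. ] 0.61
shipping_carton [342. 175. 422. 258.] 0.56
shipping_carton tip [373.9 228.3] 0.8
carton_floor tip [375. 227.] 0.8
lid_hinge_line tip [372.6 205.5] 0.81
lid_front_edge tip [382.8 182.8] 0.77
[0.33711425 0.10306593 1.40687637] [[-0.02239512  0.9846323  -0.17319844]
 [-0.99965965 -0.01973579  0.01706137]
 [ 0.01338097  0.17352158  0.98473916]] [[407.05876341   0.         253.33372315]
 [  0.         407.05876341 191.23237538]
 [  0.           0.           1.        ]] 0.0482807144127365
[-0.12852132  1.09541501  1.30382224]
```

```bash
python3 - <<'E'
import cv2
a=cv2.imread('pics/t1.png')[120:290,150:470]
cv2.imwrite('pics/t1c.png',cv2.resize(a,None,fx=2.5,fy=2.5,interpolation=cv2.INTER_CUBIC)[:600,:800])
E
```

```text
(no output)
```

View pics/t1c.png

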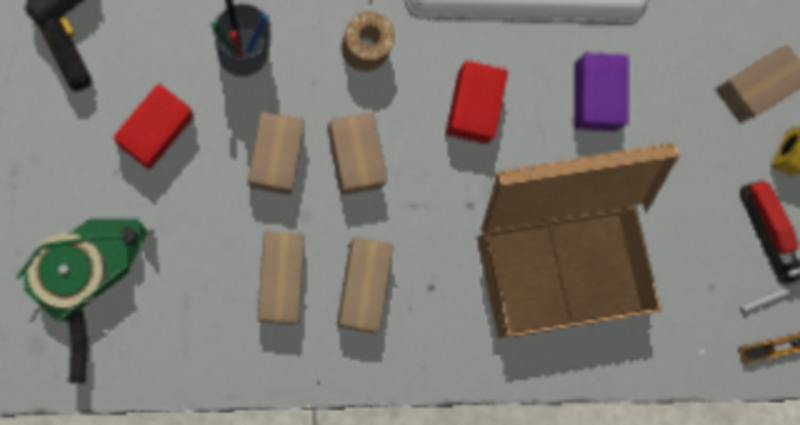

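View pics/s1.png

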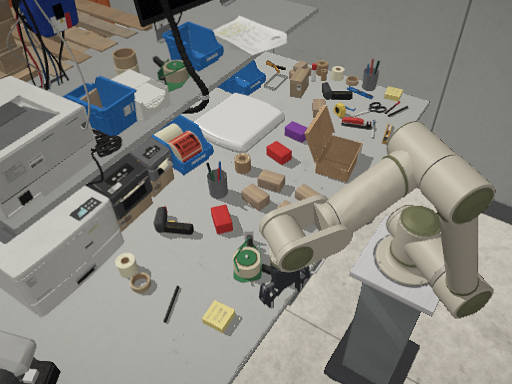

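The side view shows the arm over the near edge, the shipping carton open with its lid up, and a purple and two red blocks behind.

Candidates in the full top image:
- **Short cartons:** brown, at (260,181) and (293,180).
- **Long cartons:** brown, at (263,231) and (296,234).
- **Look-alikes to leave:** red at (212,170) and (341,160), purple at (391,156), and a far brown box at (456,153).

The four central brown ones match the description. The shipping carton is at (376,228).

```bash
cat > h.py <<'E'
import numpy as np,cv2
from scipy.optimize import minimize,least_squares
def proj(P,I):
    c=(np.atleast_2d(P)-I['eye'])@np.array(I['orientation'])
    s=np.c_[c[:,0]/-c[:,2],-c[:,1]/-c[:,2]]
    s=s*(1+I['k1']*(s**2).sum(1,keepdims=True)); K=np.array(I['camera_matrix'])
    return s*[K[0,0],K[1,1]]+K[:2,2]
def back(px,z,I):
    r=least_squares(lambda p:(proj([p[0],p[1],z],I)[0]-px),[.45,0]);return r.x
def corners(x,y,a,w,l,z0,z1):
    R=np.array([[np.cos(a),-np.sin(a)],[np.sin(a),np.cos(a)]])
    q=np.array([[w/2,l/2],[-w/2,l/2],[-w/2,-l/2],[w/2,-l/2]])@R.T+[x,y]
    return np.vstack([np.c_[q,np.full(4,z)] for z in (z0,z1)])
def brown(I):
    h=cv2.cvtColor(I['color'],cv2.COLOR_BGR2HSV)
    return ((h[...,0]>5)&(h[...,0]<25)&(h[...,1]>60)).astype(np.uint8)
def fit(I,px,w,l,hgt,m=None,rad=35):
    m=brown(I) if m is None else m
    n,lab,st,_=cv2.connectedComponentsWithStats(m)
    c=lab[int(px[1]),int(px[0])];M=(lab==c)
    S=4;Mb=cv2.resize(M.astype(np.uint8),None,fx=S,fy=S)
    x0=back(px,hgt,I)
    def cost(p):
        P=(proj(corners(p[0],p[1],p[2],w,l,0,hgt),I)+.5)*S
        k=np.zeros_like(Mb);cv2.fillConvexPoly(k,cv2.convexHull(P.astype(np.float32)).round().astype(np.int32),1)
        return 1-(k&Mb).sum()/max((k|Mb).sum(),1)
    best=None
    for a in (-.9,-.3,0,.3,.9,1.5):
        s=np.array([[x0[0],x0[1],a]]*4);s[1,0]+=.02;s[2,1]+=.02;s[3,2]+=.2
        r=minimize(cost,s[0],method='Nelder-Mead',options=dict(initial_simplex=s,xatol=1e-4,fatol=1e-4))
        if best is None or r.fun<best.fun:best=r
    return best.x,best.fun,M.sum()
E
cat > look.py <<'E'
from rig import env
from h import *
T=env.get_image('top')
# long axis = box y: yaw a of 0 => along world y. 
for n,px,w,l,h in [('sA(left)',(260,181),.063,.101,.05),('sB',(293,180),.063,.101,.05),('lA',(262,231),.055,.120,.045),('lB',(296,234),.055,.120,.045)]:
    r,f,A=fit(T,px,w,l,h);print(n,np.round(r[:2],4),np.degrees(r[2]).round(1),round(f,3),A)
px=np.array([[505,335],[660,310],[637,207],[482,237]])/2.5+[150,120]
# front-left(+y,-x), front-right, back-right, back-left
def res(p):
    c=corners(p[0],p[1],p[2],.142,.204,0,.062)[4:]
    return (proj(c[[1,2,3,0]],T)-px).ravel()
r=least_squares(res,[.45,-.2,0]);p=r.x;print('carton',p[:2].round(4),np.degrees(p[2]),r.fun.round(1))
print('floor est',back([375,227],.004,T))
c,s=np.cos(p[2]),np.sin(p[2]);R=np.array([[c,-s],[s,c]])
for a in np.arange(1.2,2.11,.1):
    e=lambda yy:np.r_[R@[.071-.148*np.cos(a),yy]+p[:2],.062+.148*np.sin(a)]
    print(round(a,1),((proj([e(.109),e(0),e(-.109)],T)-[150,120])*2.5).round().tolist())
E
python3 look.py
```

```text
sA(left) [0.6163 0.056 ] -100.4 0.124 523
sB [ 0.6138 -0.0566] 96.8 0.163 533
lA [0.4447 0.054 ] -94.7 0.102 558
lB [ 0.4322 -0.0609] -102.0 0.113 585
carton [ 0.44   -0.3298] 8.670145456387191 [ 0.7  1.5 -0.1  0.8 -1.3 -0.3  0.6 -2. ]
floor est [ 0.45039038 -0.33746593]
1.2 [[514.0, 263.0], [604.0, 248.0], [694.0, 232.0]]
1.3 [[513.0, 251.0], [603.0, 236.0], [693.0, 220.0]]
1.4 [[511.0, 239.0], [601.0, 223.0], [691.0, 208.0]]
1.5 [[509.0, 227.0], [599.0, 211.0], [689.0, 196.0]]
1.6 [[506.0, 214.0], [596.0, 199.0], [686.0, 183.0]]
1.7 [[503.0, 202.0], [593.0, 187.0], [682.0, 172.0]]
1.8 [[500.0, 191.0], [589.0, 176.0], [678.0, 160.0]]
1.9 [[496.0, 180.0], [585.0, 165.0], [674.0, 149.0]]
2.0 [[493.0, 170.0], [581.0, 155.0], [669.0, 139.0]]
2.1 [[489.0, 160.0], [577.0, 145.0], [664.0, 130.0]]
```

```bash
cat > plan.py <<'E'
import sys,numpy as np
from rig import env
s=env.observe();x,y,z,yaw=map(float,sys.argv[1:5])
R=np.array(s['tool_rot']);p=np.array(s['position'])
cur=np.degrees(np.arctan2(R[1,1],R[0,1]));d=np.radians(yaw-cur)
Rn=np.array([[np.sin(np.radians(yaw)),np.cos(np.radians(yaw)),0],[-np.cos(np.radians(yaw)),np.sin(np.radians(yaw)),0],[0,0,-1]])
e=Rn.T@(np.array([x,y,z])-p)
print('t',s['time_s'],'pos',p.round(4),'yaw',cur.round(2),'tilt',R[:2,2].round(4),'F',np.round(s['ft_force'],2),'w',round(s['grip_width'],4),'gf',round(float(np.max(s['gripper_force'])),1))
print('rz',round(-d,4),'d(tool)',e.round(4))
E
python3 plan.py .616 .056 .2 79.6
```

```text
t 0.6 pos [0.207  0.5095 0.2313] yaw 67.89 tilt [ 0. -0.] F [-0.73 -0.34  0.24] w 0.0853 gf 0.0
rz -0.2043 d(tool) [ 0.4842 -0.3723  0.0313]
```

```bash
sed -i 's/\[\[np.sin(np.radians(yaw)),np.cos(np.radians(yaw)),0\],\[-np.cos/[[-np.sin(np.radians(yaw)),np.cos(np.radians(yaw)),0],[np.cos/' plan.py; python3 plan.py .616 .056 .2 79.6
```

```text
t 0.6 pos [0.207  0.5095 0.2313] yaw 67.89 tilt [ 0. -0.] F [-0.73 -0.34  0.24] w 0.0853 gf 0.0
rz -0.2043 d(tool) [-0.4842 -0.3723  0.0313]
```

{"fn": "arm_command", "kwargs": {"deltas": [{"rz": -0.102}, {"rz": -0.102}, {"dx": -0.044, "dy": -0.02, "dz": 0.003}, {"dx": -0.044, "dy": -0.02, "dz": 0.003}, {"dx": -0.044, "dy": -0.02, "dz": 0.003}, {"dx": -0.04, "dy": -0.03, "dz": 0.003}, {"dx": -0.04, "dy": -0.03, "dz": 0.003}, {"dx": -0.04, "dy": -0.03, "dz": 0.003}, {"dx": -0.04, "dy": -0.03, "dz": 0.003}, {"dx": -0.04, "dy": -0.03, "dz": 0.003}, {"dx": -0.04, "dy": -0.03, "dz": 0.003}]}}

```text
invalid input
```

```bash
python3 plan.py .616 .056 .2 79.6
```

```text
t 0.6 pos [0.207  0.5095 0.2313] yaw 67.89 tilt [ 0. -0.] F [-0.73 -0.34  0.24] w 0.0853 gf 0.0
rz -0.2043 d(tool) [-0.4842 -0.3723  0.0313]
```

{"fn": "arm_command", "kwargs": {"deltas": [{"rx": 0, "ry": 0, "rz": -0.102, "dx": 0, "dy": 0, "dz": 0, "fingers": 0.085}, {"rx": 0, "ry": 0, "rz": -0.102, "dx": 0, "dy": 0, "dz": 0, "fingers": 0.085}, {"rx": 0, "ry": 0, "rz": 0, "dx": -0.04, "dy": -0.03, "dz": 0.003, "fingers": 0.085}, {"rx": 0, "ry": 0, "rz": 0, "dx": -0.04, "dy": -0.03, "dz": 0.003, "fingers": 0.085}, {"rx": 0, "ry": 0, "rz": 0, "dx": -0.04, "dy": -0.03, "dz": 0.003, "fingers": 0.085}, {"rx": 0, "ry": 0, "rz": 0, "dx": -0.04, "dy": -0.03, "dz": 0.003, "fingers": 0.085}, {"rx": 0, "ry": 0, "rz": 0, "dx": -0.04, "dy": -0.03, "dz": 0.003, "fingers": 0.085}, {"rx": 0, "ry": 0, "rz": 0, "dx": -0.04, "dy": -0.03, "dz": 0.003, "fingers": 0.085}, {"rx": 0, "ry": 0, "rz": 0, "dx": -0.04, "dy": -0.03, "dz": 0.003, "fingers": 0.085}, {"rx": 0, "ry": 0, "rz": 0, "dx": -0.04, "dy": -0.03, "dz": 0.003, "fingers": 0.085}, {"rx": 0, "ry": 0, "rz": 0, "dx": -0.04, "dy": -0.03, "dz": 0.003, "fingers": 0.085}, {"rx": 0, "ry": 0, "rz": 0, "dx": -0.04, "dy": -0.03, "dz": 0.003, "fingers": 0.085}]}}

```text
time_s: 1.8
position: [0.5467, 0.141, 0.2014]
tool_rot: [[-0.983, 0.181, 0.0], [0.181, 0.983, 0.0], [-0.0, 0.0, -1.0]]
ft_force: [0.4, 0.4, -0.2]
grip_width: 0.0851
gripper_force: 0.0
```

```bash
python3 plan.py .616 .056 .2 79.6
```

```text
t 1.8 pos [0.5467 0.141  0.2014] yaw 79.57 tilt [0.0003 0.0001] F [ 0.37  0.42 -0.22] w 0.0851 gf 0.0
rz -0.0006 d(tool) [-0.0835 -0.0711  0.0014]
```

{"fn": "arm_command", "kwargs": {"deltas": [{"rx": 0, "ry": 0, "rz": 0, "dx": -0.042, "dy": -0.036, "dz": 0, "fingers": 0.085}, {"rx": 0, "ry": 0, "rz": 0, "dx": -0.0415, "dy": -0.035, "dz": 0, "fingers": 0.085}, {"rx": 0, "ry": 0, "rz": 0, "dx": 0, "dy": 0, "dz": 0, "fingers": 0.085}]}}

```text
time_s: 2.1
position: [0.6116, 0.0604, 0.2003]
tool_rot: [[-0.983, 0.186, 0.0], [0.186, 0.983, -0.001], [-0.001, -0.001, -1.0]]
ft_force: [-1.2, 0.3, -0.9]
grip_width: 0.0851
gripper_force: 0.0
```

```bash
cat > wlook.py <<'E'
import sys
from rig import env
from h import *
I=env.get_image('wrist');cv2.imwrite(sys.argv[1],I['color'])
print(np.round(I['eye'],3),np.round(I['orientation'],2).tolist(),I['k1'],I['camera_matrix'][0][0])
D={'s':(.063,.101,.05),'l':(.055,.12,.045)}
for a in sys.argv[2:]:
    k,x,y=a.split(',');g=D[k];px=proj([float(x),float(y),g[2]],I)[0];print('px',px.round())
    if 0<px[0]<511 and 0<px[1]<383:
        r,f,A=fit(I,px,*g);print(k,r[:2].round(4),np.degrees(r[2]).round(1),round(f,3),A)
E
python3 wlook.py pics/w1.png s,.616,.056 s,.614,-.056 l,.444,.054; python3 plan.py .616 .056 .05 79.6
```

```text
[0.534 0.075 0.342] [[0.19, -0.94, -0.3], [0.98, 0.18, 0.06], [-0.0, -0.3, 0.95]] -0.05606527390775488 279.29786001397633
px [253. 187.]
s [0.6158 0.0564] -100.6 0.085 5029
px [154. 203.]
s [ 0.6123 -0.0546] 101.1 0.122 5314
px [216.  14.]
l [0.4412 0.0549] 85.1 0.037 4555
t 2.15 pos [0.6099 0.0629 0.2005] yaw 79.37 tilt [-0.0007 -0.    ] F [0.   0.48 0.08] w 0.0847 gf 0.0
rz -0.004 d(tool) [-0.0072 -0.0057  0.1505]
```

View pics/w1.png

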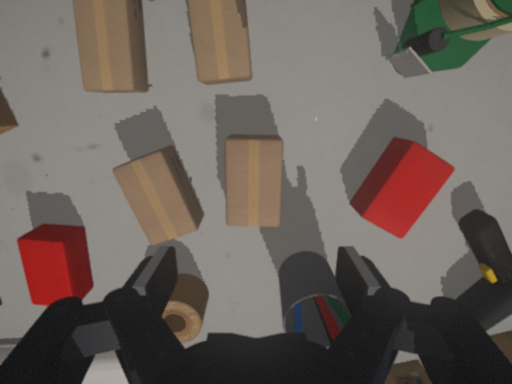

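The wrist view shows the first short carton at (254,180): brown with a tape strip and unobstructed. The red blocks are well away at (405,187) and (57,265).

{"fn": "arm_command", "kwargs": {"deltas": [{"rx": 0, "ry": 0, "rz": 0, "dx": 0, "dy": 0, "dz": 0.04, "fingers": 0.085}, {"rx": 0, "ry": 0, "rz": 0, "dx": 0, "dy": 0, "dz": 0.04, "fingers": 0.085}, {"rx": 0, "ry": 0, "rz": 0, "dx": 0, "dy": 0, "dz": 0.03, "fingers": 0.085}, {"rx": 0, "ry": 0, "rz": 0, "dx": 0, "dy": 0, "dz": 0, "fingers": 0.085}]}}

```text
time_s: 2.55
position: [0.6061, 0.0665, 0.0878]
tool_rot: [[-0.984, 0.18, -0.008], [0.18, 0.984, 0.001], [0.008, -0.001, -1.0]]
ft_force: [0.7, -0.1, 0.1]
grip_width: 0.0851
gripper_force: 0.0
```

```bash
python3 plan.py .616 .056 .015 79.4
```

```text
t 2.55 pos [0.6061 0.0665 0.0878] yaw 79.64 tilt [-0.0081  0.0009] F [ 0.73 -0.13  0.07] w 0.0851 gf 0.0
rz 0.0042 d(tool) [-0.0116 -0.0085  0.0728]
```

{"fn": "arm_command", "kwargs": {"deltas": [{"rx": 0, "ry": 0, "rz": 0, "dx": -0.0116, "dy": -0.0085, "dz": 0.01, "fingers": 0.085}, {"rx": 0, "ry": 0, "rz": 0, "dx": 0, "dy": 0, "dz": 0.02, "fingers": 0.085}, {"rx": 0, "ry": 0, "rz": 0, "dx": 0, "dy": 0, "dz": 0.02, "fingers": 0.085}, {"rx": 0, "ry": 0, "rz": 0, "dx": 0, "dy": 0, "dz": 0.022, "fingers": 0.085}, {"rx": 0, "ry": 0, "rz": 0, "dx": 0, "dy": 0, "dz": 0, "fingers": 0.085}]}}

```text
time_s: 3.05
position: [0.6186, 0.0545, 0.0184]
tool_rot: [[-0.984, 0.181, -0.002], [0.181, 0.984, 0.0], [0.002, -0.0, -1.0]]
ft_force: [-0.3, 0.3, 0.7]
grip_width: 0.0852
gripper_force: 0.0
```

```bash
python3 plan.py .616 .056 .015 79.4
```

```text
t 3.05 pos [0.6186 0.0545 0.0184] yaw 79.58 tilt [-0.0018  0.0001] F [-0.27  0.29  0.69] w 0.0852 gf 0.0
rz 0.0031 d(tool) [0.0028 0.0009 0.0034]
```

{"fn": "arm_command", "kwargs": {"deltas": [{"rx": 0, "ry": 0, "rz": 0, "dx": 0, "dy": 0, "dz": 0, "fingers": 0.05}, {"rx": 0, "ry": 0, "rz": 0, "dx": 0, "dy": 0, "dz": 0, "fingers": 0.05}, {"rx": 0, "ry": 0, "rz": 0, "dx": 0, "dy": 0, "dz": 0, "fingers": 0.05}, {"rx": 0, "ry": 0, "rz": 0, "dx": 0, "dy": 0, "dz": 0, "fingers": 0.05}, {"rx": 0, "ry": 0, "rz": 0, "dx": 0, "dy": 0, "dz": -0.015, "fingers": 0.05}, {"rx": 0, "ry": 0, "rz": 0, "dx": 0, "dy": 0, "dz": -0.03, "fingers": 0.05}, {"rx": 0, "ry": 0, "rz": 0, "dx": 0, "dy": 0, "dz": -0.03, "fingers": 0.05}, {"rx": 0, "ry": 0, "rz": 0, "dx": 0, "dy": 0, "dz": 0, "fingers": 0.05}, {"rx": 0, "ry": 0, "rz": 0, "dx": 0, "dy": 0, "dz": 0, "fingers": 0.05}], "squeeze": 40}}

```text
time_s: 3.95
position: [0.6183, 0.0549, 0.0942]
tool_rot: [[-0.984, 0.181, 0.0], [0.181, 0.984, -0.0], [-0.0, -0.0, -1.0]]
ft_force: [0.1, -0.6, -4.3]
grip_width: 0.062
gripper_force: 45.6
```

{"fn": "arm_command", "kwargs": {"deltas": [{"rx": 0, "ry": 0, "rz": 0, "dx": 0, "dy": 0, "dz": 0, "fingers": 0.05}]}}

```text
time_s: 4.05
position: [0.6177, 0.055, 0.0928]
tool_rot: [[-0.984, 0.181, -0.003], [0.181, 0.984, 0.0], [0.003, -0.0, -1.0]]
ft_force: [0.0, 0.2, -3.5]
grip_width: 0.0619
gripper_force: 45.5
```

```bash
python3 plan.py .4464 -.283 .12 98.7
```

```text
t 4.05 pos [0.6177 0.055  0.0928] yaw 79.58 tilt [-0.003   0.0003] F [ 0.04  0.16 -3.52] w 0.0619 gf 45.5
rz -0.3337 d(tool) [ 0.2205 -0.3082 -0.0272]
```

Wrist force of about −4 N shows the first short carton is full. I'll carry it round in front of the lid to the shipping carton.

{"fn": "arm_command", "kwargs": {"deltas": [{"rx": 0, "ry": 0, "rz": -0.111, "dx": 0, "dy": 0, "dz": -0.012, "fingers": 0.05}, {"rx": 0, "ry": 0, "rz": -0.111, "dx": 0, "dy": 0, "dz": -0.012, "fingers": 0.05}, {"rx": 0, "ry": 0, "rz": -0.112, "dx": 0, "dy": 0, "dz": -0.012, "fingers": 0.05}, {"rx": 0, "ry": 0, "rz": 0, "dx": 0.036, "dy": 0, "dz": 0, "fingers": 0.05}, {"rx": 0, "ry": 0, "rz": 0, "dx": 0.036, "dy": 0, "dz": 0, "fingers": 0.05}, {"rx": 0, "ry": 0, "rz": 0, "dx": 0.036, "dy": 0, "dz": 0, "fingers": 0.05}, {"rx": 0, "ry": 0, "rz": 0, "dx": 0.036, "dy": 0, "dz": 0, "fingers": 0.05}, {"rx": 0, "ry": 0, "rz": 0, "dx": 0.036, "dy": -0.02, "dz": 0, "fingers": 0.05}, {"rx": 0, "ry": 0, "rz": 0, "dx": 0.036, "dy": -0.03, "dz": 0, "fingers": 0.05}, {"rx": 0, "ry": 0, "rz": 0, "dx": 0, "dy": -0.04, "dz": 0, "fingers": 0.05}, {"rx": 0, "ry": 0, "rz": 0, "dx": 0, "dy": -0.04, "dz": 0, "fingers": 0.05}, {"rx": 0, "ry": 0, "rz": 0, "dx": 0, "dy": -0.02, "dz": 0, "fingers": 0.05}]}}

```text
time_s: 5.25
position: [0.4278, -0.1288, 0.1296]
tool_rot: [[-0.989, -0.149, -0.001], [-0.149, 0.989, 0.0], [0.001, 0.0, -1.0]]
ft_force: [-0.1, 0.3, -3.9]
grip_width: 0.0617
gripper_force: 45.7
```

```bash
python3 plan.py .4464 -.283 .12 98.7; python3 wlook.py pics/w2.png
```

```text
t 5.25 pos [ 0.4278 -0.1288  0.1296] yaw 98.6 tilt [-0.0008  0.0001] F [-0.15  0.26 -3.94] w 0.0617 gf 45.7
rz -0.0018 d(tool) [ 0.0049 -0.1553  0.0096]
[ 0.35  -0.14   0.271] [[-0.15, -0.94, -0.3], [0.99, -0.14, -0.05], [0.0, -0.3, 0.95]] -0.05606527390775488 279.29786001397633
```

View pics/w2.png

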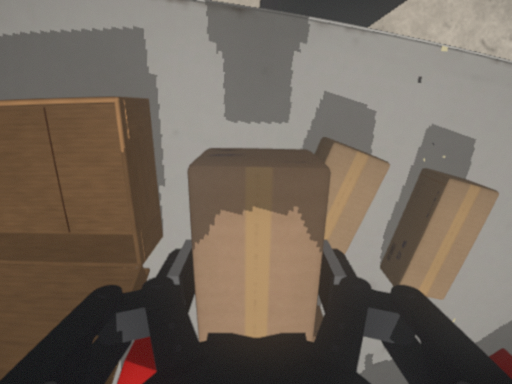

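The wrist view shows the full carton held straight. The shipping carton's front-left rim corner is near (121,98), the front rim runs left to (0,104), and the far-left corner is about (140,262).

```bash
python3 - <<'E'
from rig import env
from h import *
I=env.get_image('wrist')
g=I['color'][85:115,100:165];cv2.imwrite('pics/z.png',cv2.resize(I['color'][80:290,60:180],None,fx=2.8,fy=2.8,interpolation=cv2.INTER_CUBIC))
for p in [(122,98),(60,101),(5,104),(140,262)]:
    b=back(p,.062,I);print(p,b.round(4))
for c in [(.44,-.33,8.67),(.445,-.333,8.67),(.45,-.3375,8.67)]:
    print(c,proj(corners(c[0],c[1],np.radians(c[2]),.142,.204,0,.062)[[4,5,1,0]],I).round().tolist())
T=env.get_image('top')
for c in [(.44,-.33,8.67),(.445,-.333,8.67)]:
    print(c,proj(corners(c[0],c[1],np.radians(c[2]),.142,.204,0,.062)[4:],T).round(1).tolist())
E
```

```text
(122, 98) [ 0.3588 -0.2384]
(60, 101) [ 0.3668 -0.285 ]
(5, 104) [ 0.3741 -0.3291]
(140, 262) [ 0.4919 -0.2219]
(0.44, -0.33, 8.67) [[144.0, 265.0], [120.0, 91.0], [151.0, 95.0], [166.0, 234.0]]
(0.445, -0.333, 8.67) [[140.0, 270.0], [116.0, 98.0], [148.0, 100.0], [163.0, 238.0]]
(0.45, -0.3375, 8.67) [[135.0, 274.0], [110.0, 104.0], [143.0, 105.0], [158.0, 242.0]]
(0.44, -0.33, 8.67) [[343.5, 212.8], [352.8, 255.5], [414.0, 244.8], [403.6, 202.5]]
(0.445, -0.333, 8.67) [[344.3, 211.3], [353.6, 253.9], [414.8, 243.3], [404.3, 201.0]]
```

View pics/z.png

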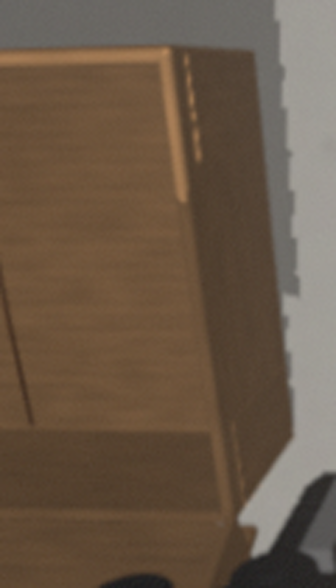

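The crop puts the outer top corner at (121.4,96.8), the bottom front corner at (150.4,98.6), the bottom back corner at (164.6,235.4) and the top back corner at about (145,264).

```bash
python3 - <<'E'
from rig import env
from h import *
I=env.get_image('wrist');T=env.get_image('top')
m=np.array([[145,264],[121.4,96.8],[150.4,98.6],[164.6,235.4]])
t=np.array([[505,335],[660,310],[637,207],[482,237]])/2.5+[150,120]
def res(p,w=(1,1)):
    c=corners(p[0],p[1],p[2],.142,.204,0,.062)
    l=(proj(c[[4,5,1,0]],I)-m).ravel(); 
    e=proj([[0,0,0]],I)
    f=back
    return np.r_[l*w[0],w[1]*2.5*(proj(c[[5,6,7,4]],T)-t).ravel()]
for w in [(1,0),(1,1)]:
    r=least_squares(res,[.44,-.33,.15],args=(w,));p=r.x;print(p.round(4),np.degrees(p[2]).round(2),r.fun.round(1))
E
python3 plan.py .4464 -.283 .12 98.7
```

```text
[ 0.4409 -0.3256  0.1506] 8.63 [-0.9  4.  -0.7 -2.2  0.8 -1.4  1.   1.  -0.   0.  -0.   0.  -0.  -0.
 -0.  -0. ]
[ 0.4404 -0.327   0.1462] 8.37 [-2.7  3.7 -2.  -2.6 -0.2 -1.7 -0.4  0.8 -0.7  3.  -2.5  2.3 -5.1 -0.7
 -0.3 -5.7]
t 5.5 pos [ 0.4272 -0.1253  0.1296] yaw 98.73 tilt [-0.0018  0.0013] F [-0.35 -0.03 -3.23] w 0.0622 gf 45.7
rz 0.0005 d(tool) [ 0.0049 -0.1587  0.0096]
```

```bash
python3 plan.py .436 -.284 .10 98.6
```

```text
t 5.5 pos [ 0.4272 -0.1253  0.1296] yaw 98.73 tilt [-0.0018  0.0013] F [-0.35 -0.03 -3.23] w 0.0622 gf 45.7
rz 0.0022 d(tool) [ 0.0151 -0.1582  0.0296]
```

{"fn": "arm_command", "kwargs": {"deltas": [{"rx": 0, "ry": 0, "rz": 0, "dx": 0.004, "dy": -0.04, "dz": 0, "fingers": 0.05}, {"rx": 0, "ry": 0, "rz": 0, "dx": 0.004, "dy": -0.04, "dz": 0, "fingers": 0.05}, {"rx": 0, "ry": 0, "rz": 0, "dx": 0.004, "dy": -0.04, "dz": 0, "fingers": 0.05}, {"rx": 0, "ry": 0, "rz": 0, "dx": 0.003, "dy": -0.038, "dz": 0, "fingers": 0.05}, {"rx": 0, "ry": 0, "rz": 0, "dx": 0, "dy": 0, "dz": 0, "fingers": 0.05}, {"rx": 0, "ry": 0, "rz": 0, "dx": 0, "dy": 0, "dz": 0, "fingers": 0.05}]}}

```text
time_s: 6.1
position: [0.4368, -0.2838, 0.1297]
tool_rot: [[-0.988, -0.152, -0.001], [-0.152, 0.988, 0.002], [0.001, 0.002, -1.0]]
ft_force: [1.1, 0.7, -3.3]
grip_width: 0.0618
gripper_force: 46.3
```

```bash
python3 plan.py .436 -.284 .10 98.6
```

```text
t 6.1 pos [ 0.4368 -0.2838  0.1297] yaw 98.72 tilt [-0.0011  0.0016] F [ 1.05  0.71 -3.27] w 0.0618 gf 46.3
rz 0.0022 d(tool) [ 0.0008 -0.0001  0.0297]
```

```bash
python3 - <<'E'
from rig import env
from h import *
I=env.get_image('wrist')
P=proj(corners(.441,-.3265,np.radians(8.6),.134,.196,.004,.062),I);print(P.round())
im=I['color'].copy()
for k in (0,1): cv2.polylines(im,[P[4*k:4*k+4].round().astype(int)],True,(0,255,0) if k else (255,255,0),1)
cv2.imwrite('pics/w3.png',cv2.resize(im,(768,576)))
E
```

```text
[[307. 247.]
 [315. 117.]
 [106. 118.]
 [125. 246.]
 [318. 278.]
 [331. 120.]
 [ 67. 121.]
 [ 97. 277.]]
```

View pics/w3.png

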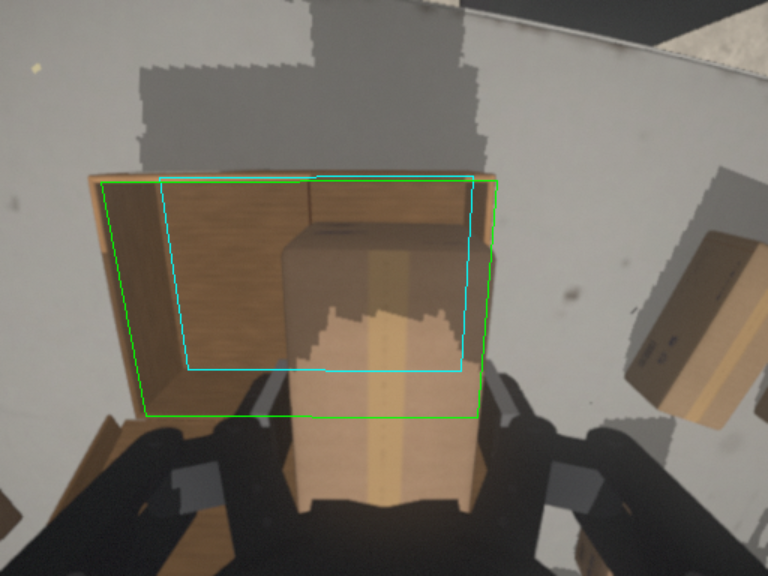

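The overlay shows the true rim about 3 mm further to −y than my estimate: outer corners at (92,176) and (495,174), while the drawn inner edge reaches 497. I'll shift by −4 mm and go down.

{"fn": "arm_command", "kwargs": {"deltas": [{"rx": 0, "ry": 0, "rz": 0, "dx": 0, "dy": -0.004, "dz": 0.02, "fingers": 0.05}, {"rx": 0, "ry": 0, "rz": 0, "dx": 0, "dy": 0, "dz": 0.025, "fingers": 0.05}, {"rx": 0, "ry": 0, "rz": 0, "dx": 0, "dy": 0, "dz": 0.025, "fingers": 0.05}, {"rx": 0, "ry": 0, "rz": 0, "dx": 0, "dy": 0, "dz": 0.02, "fingers": 0.05}, {"rx": 0, "ry": 0, "rz": 0, "dx": 0, "dy": 0, "dz": 0, "fingers": 0.05}, {"rx": 0, "ry": 0, "rz": 0, "dx": 0, "dy": 0, "dz": 0, "fingers": 0.05}]}}

```text
time_s: 6.75
position: [0.4379, -0.2876, 0.0409]
tool_rot: [[-0.988, -0.153, -0.0], [-0.153, 0.988, 0.0], [0.0, 0.0, -1.0]]
ft_force: [0.1, -0.9, -3.4]
grip_width: 0.0616
gripper_force: 46.2
```

{"fn": "arm_command", "kwargs": {"deltas": [{"rx": 0, "ry": 0, "rz": 0, "dx": 0, "dy": 0, "dz": 0.009, "fingers": 0.05}, {"rx": 0, "ry": 0, "rz": 0, "dx": 0, "dy": 0, "dz": 0, "fingers": 0.05}, {"rx": 0, "ry": 0, "rz": 0, "dx": 0, "dy": 0, "dz": 0.005, "fingers": 0.05}, {"rx": 0, "ry": 0, "rz": 0, "dx": 0, "dy": 0, "dz": 0, "fingers": 0.05}]}}

```text
time_s: 7.15
position: [0.4374, -0.2884, 0.0261]
tool_rot: [[-0.988, -0.152, -0.0], [-0.152, 0.988, 0.0], [0.0, 0.0, -1.0]]
ft_force: [0.2, -0.0, -3.3]
grip_width: 0.0618
gripper_force: 46.3
```

```bash
python3 plan.py .436 -.284 .10 98.6
```

```text
t 7.15 pos [ 0.4374 -0.2884  0.0261] yaw 98.72 tilt [-0.0003  0.0003] F [ 0.23 -0.04 -3.3 ] w 0.0618 gf 46.3
rz 0.002 d(tool) [ 0.0008  0.0045 -0.0739]
```

{"fn": "arm_command", "kwargs": {"deltas": [{"rx": 0, "ry": 0, "rz": 0, "dx": 0, "dy": 0, "dz": 0.003, "fingers": 0.05}, {"rx": 0, "ry": 0, "rz": 0, "dx": 0, "dy": 0, "dz": 0, "fingers": 0.05}, {"rx": 0, "ry": 0, "rz": 0, "dx": 0, "dy": 0, "dz": 0.001, "fingers": 0.05}, {"rx": 0, "ry": 0, "rz": 0, "dx": 0, "dy": 0, "dz": 0, "fingers": 0.05}]}}

```text
time_s: 7.55
position: [0.4376, -0.2886, 0.0255]
tool_rot: [[-0.988, -0.152, 0.001], [-0.152, 0.988, -0.001], [-0.001, -0.002, -1.0]]
ft_force: [-8.9, 6.1, 31.9]
grip_width: 0.0616
gripper_force: 50.5
```

{"fn": "arm_command", "kwargs": {"deltas": [{"rx": 0, "ry": 0, "rz": 0, "dx": 0, "dy": 0, "dz": -0.003, "fingers": 0.05}, {"rx": 0, "ry": 0, "rz": 0, "dx": 0, "dy": 0, "dz": 0, "fingers": 0.05}]}}

```text
time_s: 7.75
position: [0.4378, -0.2888, 0.0259]
tool_rot: [[-0.988, -0.152, 0.001], [-0.152, 0.988, -0.001], [-0.001, -0.001, -1.0]]
ft_force: [0.9, 0.5, -4.4]
grip_width: 0.0617
gripper_force: 46.4
```

{"fn": "arm_command", "kwargs": {"deltas": [{"rx": 0, "ry": 0, "rz": 0, "dx": 0, "dy": 0, "dz": 0, "fingers": 0.071}, {"rx": 0, "ry": 0, "rz": 0, "dx": 0, "dy": 0, "dz": 0, "fingers": 0.071}, {"rx": 0, "ry": 0, "rz": 0, "dx": 0, "dy": 0, "dz": 0, "fingers": 0.071}, {"rx": 0, "ry": 0, "rz": 0, "dx": 0, "dy": 0, "dz": -0.02, "fingers": 0.071}, {"rx": 0, "ry": 0, "rz": 0, "dx": 0, "dy": 0, "dz": -0.04, "fingers": 0.071}, {"rx": 0, "ry": 0, "rz": 0, "dx": 0, "dy": 0, "dz": -0.04, "fingers": 0.071}, {"rx": 0, "ry": 0, "rz": 0, "dx": 0, "dy": 0.02, "dz": -0.03, "fingers": 0.085}, {"rx": 0, "ry": 0, "rz": 0, "dx": 0, "dy": 0.03, "dz": 0, "fingers": 0.085}]}}

```text
time_s: 8.55
position: [0.4314, -0.2406, 0.159]
tool_rot: [[-0.989, -0.15, 0.006], [-0.15, 0.989, -0.006], [-0.005, -0.007, -1.0]]
ft_force: [-0.2, 0.4, -0.1]
grip_width: 0.0851
gripper_force: 0.0
```

```bash
python3 plan.py .433 -.061 .16 78; python3 wlook.py pics/w4.png s,.436,-.288 l,.433,-.061; python3 - <<'E'
from rig import env
from h import *
T=env.get_image('top');cv2.imwrite('pics/t2.png',T['color'])
E
```

```text
t 8.55 pos [ 0.4314 -0.2406  0.159 ] yaw 98.64 tilt [ 0.006  -0.0057] F [-0.16  0.37 -0.1 ] w 0.0851 gf 0.0
rz 0.3602 d(tool) [ 0.0358  0.1761 -0.001 ]
[ 0.353 -0.251  0.3  ] [[-0.15, -0.94, -0.31], [0.99, -0.15, -0.04], [-0.01, -0.31, 0.95]] -0.05606527390775488 279.29786001397633
px [206. 190.]
s [ 0.4367 -0.4059] 92.3 0.8 45880
px [432. 219.]
l [ 0.4302 -0.0586] 82.0 0.122 7510
```

View pics/w4.png

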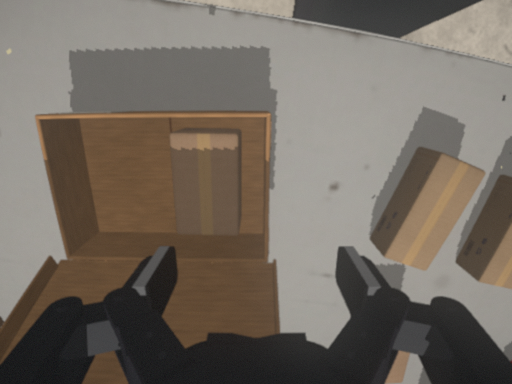

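The wrist view shows the short carton flat in the shipping carton at (206,183), with the left half free. Next is the nearer long carton, at (427,210).

{"fn": "arm_command", "kwargs": {"deltas": [{"rx": 0, "ry": 0, "rz": 0.12, "dx": 0, "dy": 0, "dz": 0, "fingers": 0.085}, {"rx": 0, "ry": 0, "rz": 0.12, "dx": 0, "dy": 0, "dz": 0, "fingers": 0.085}, {"rx": 0, "ry": 0, "rz": 0.12, "dx": 0, "dy": 0, "dz": 0, "fingers": 0.085}, {"rx": 0, "ry": 0, "rz": 0, "dx": 0.009, "dy": 0.044, "dz": 0, "fingers": 0.085}, {"rx": 0, "ry": 0, "rz": 0, "dx": 0.009, "dy": 0.044, "dz": 0, "fingers": 0.085}, {"rx": 0, "ry": 0, "rz": 0, "dx": 0.009, "dy": 0.044, "dz": 0, "fingers": 0.085}, {"rx": 0, "ry": 0, "rz": 0, "dx": 0.009, "dy": 0.044, "dz": 0, "fingers": 0.085}, {"rx": 0, "ry": 0, "rz": 0, "dx": 0, "dy": 0, "dz": 0, "fingers": 0.085}]}}

```text
time_s: 9.45
position: [0.4305, -0.0557, 0.1551]
tool_rot: [[-0.979, 0.201, -0.001], [0.201, 0.979, 0.001], [0.001, 0.001, -1.0]]
ft_force: [-0.1, -0.3, -0.1]
grip_width: 0.0852
gripper_force: 0.0
```

```bash
python3 wlook.py pics/w5.png l,.433,-.061 l,.443,.054; python3 plan.py .432 -.061 .1 78
```

```text
[ 0.354 -0.04   0.297] [[0.2, -0.93, -0.3], [0.98, 0.19, 0.06], [0.0, -0.3, 0.95]] -0.05606527390775488 279.29786001397633
px [251. 197.]
l [ 0.4317 -0.0597] 79.3 0.065 6832
px [372. 183.]
l [0.4434 0.0533] 85.7 0.104 7736
t 9.5 pos [ 0.4311 -0.0579  0.1552] yaw 78.31 tilt [-0.0004  0.0001] F [-0.2  -0.13  0.24] w 0.0848 gf 0.0
rz 0.0055 d(tool) [-0.0015 -0.0029  0.0552]
```

{"fn": "arm_command", "kwargs": {"deltas": [{"rx": 0, "ry": 0, "rz": 0, "dx": -0.001, "dy": -0.003, "dz": 0.04, "fingers": 0.085}, {"rx": 0, "ry": 0, "rz": 0, "dx": 0, "dy": 0, "dz": 0.04, "fingers": 0.085}, {"rx": 0, "ry": 0, "rz": 0, "dx": 0, "dy": 0, "dz": 0.03, "fingers": 0.085}, {"rx": 0, "ry": 0, "rz": 0, "dx": 0, "dy": 0, "dz": 0.02, "fingers": 0.085}, {"rx": 0, "ry": 0, "rz": 0, "dx": 0, "dy": 0, "dz": 0.008, "fingers": 0.085}, {"rx": 0, "ry": 0, "rz": 0, "dx": 0, "dy": 0, "dz": 0, "fingers": 0.085}, {"rx": 0, "ry": 0, "rz": 0, "dx": 0, "dy": 0, "dz": 0, "fingers": 0.085}]}}

```text
time_s: 10.2
position: [0.432, -0.0633, 0.018]
tool_rot: [[-0.978, 0.207, 0.001], [0.207, 0.978, -0.001], [-0.001, -0.0, -1.0]]
ft_force: [0.6, 0.2, 1.2]
grip_width: 0.0849
gripper_force: 0.0
```

{"fn": "arm_command", "kwargs": {"deltas": [{"rx": 0, "ry": 0, "rz": 0, "dx": 0, "dy": 0, "dz": 0, "fingers": 0.045}, {"rx": 0, "ry": 0, "rz": 0, "dx": 0, "dy": 0, "dz": 0, "fingers": 0.045}, {"rx": 0, "ry": 0, "rz": 0, "dx": 0, "dy": 0, "dz": 0, "fingers": 0.045}, {"rx": 0, "ry": 0, "rz": 0, "dx": 0, "dy": 0, "dz": 0, "fingers": 0.045}, {"rx": 0, "ry": 0, "rz": 0, "dx": 0, "dy": 0, "dz": 0, "fingers": 0.045}, {"rx": 0, "ry": 0, "rz": 0, "dx": 0, "dy": 0, "dz": -0.015, "fingers": 0.045}, {"rx": 0, "ry": 0, "rz": 0, "dx": 0, "dy": 0, "dz": -0.025, "fingers": 0.045}, {"rx": 0, "ry": 0, "rz": 0, "dx": 0, "dy": 0, "dz": 0, "fingers": 0.045}, {"rx": 0, "ry": 0, "rz": 0, "dx": 0, "dy": 0, "dz": 0, "fingers": 0.045}]}}

```text
time_s: 11.1
position: [0.4315, -0.0626, 0.0577]
tool_rot: [[-0.979, 0.206, 0.001], [0.206, 0.979, -0.001], [-0.001, -0.0, -1.0]]
ft_force: [-0.2, -0.2, 0.1]
grip_width: 0.0542
gripper_force: 42.8
```

{"fn": "arm_command", "kwargs": {"deltas": [{"rx": 0, "ry": 0, "rz": 0, "dx": 0, "dy": 0, "dz": 0, "fingers": 0.045}, {"rx": 0, "ry": 0, "rz": 0, "dx": 0, "dy": 0, "dz": 0, "fingers": 0.045}]}}

```text
time_s: 11.3
position: [0.4311, -0.0625, 0.0568]
tool_rot: [[-0.978, 0.206, -0.001], [0.206, 0.978, 0.001], [0.001, 0.0, -1.0]]
ft_force: [0.3, 0.3, -0.0]
grip_width: 0.0549
gripper_force: 42.8
```

About 0 N of load means this long carton is empty. I'll set it back down.

{"fn": "arm_command", "kwargs": {"deltas": [{"rx": 0, "ry": 0, "rz": 0, "dx": 0, "dy": 0, "dz": 0.02, "fingers": 0.045}, {"rx": 0, "ry": 0, "rz": 0, "dx": 0, "dy": 0, "dz": 0.014, "fingers": 0.045}, {"rx": 0, "ry": 0, "rz": 0, "dx": 0, "dy": 0, "dz": 0, "fingers": 0.045}, {"rx": 0, "ry": 0, "rz": 0, "dx": 0, "dy": 0, "dz": 0.003, "fingers": 0.045}, {"rx": 0, "ry": 0, "rz": 0, "dx": 0, "dy": 0, "dz": 0.001, "fingers": 0.045}, {"rx": 0, "ry": 0, "rz": 0, "dx": 0, "dy": 0, "dz": 0, "fingers": 0.045}]}}

```text
time_s: 11.9
position: [0.4316, -0.0627, 0.0196]
tool_rot: [[-0.978, 0.206, 0.0], [0.206, 0.978, -0.0], [-0.001, -0.0, -1.0]]
ft_force: [-0.5, 0.6, -1.7]
grip_width: 0.0544
gripper_force: 42.8
```

{"fn": "arm_command", "kwargs": {"deltas": [{"rx": 0, "ry": 0, "rz": 0, "dx": 0, "dy": 0, "dz": 0.0015, "fingers": 0.045}, {"rx": 0, "ry": 0, "rz": 0, "dx": 0, "dy": 0, "dz": 0, "fingers": 0.045}, {"rx": 0, "ry": 0, "rz": 0, "dx": 0, "dy": 0, "dz": 0, "fingers": 0.085}, {"rx": 0, "ry": 0, "rz": 0, "dx": 0, "dy": 0, "dz": 0, "fingers": 0.085}, {"rx": 0, "ry": 0, "rz": 0, "dx": 0, "dy": 0, "dz": 0, "fingers": 0.085}, {"rx": 0, "ry": 0, "rz": 0, "dx": 0, "dy": 0, "dz": 0, "fingers": 0.085}, {"rx": 0, "ry": 0, "rz": 0, "dx": 0, "dy": 0, "dz": -0.03, "fingers": 0.085}, {"rx": 0, "ry": 0, "rz": 0, "dx": 0, "dy": 0, "dz": -0.04, "fingers": 0.085}, {"rx": 0, "ry": 0, "rz": 0, "dx": 0, "dy": 0, "dz": -0.03, "fingers": 0.085}, {"rx": 0, "ry": 0, "rz": 0, "dx": 0, "dy": 0, "dz": 0, "fingers": 0.085}]}}

```text
time_s: 12.9
position: [0.433, -0.0632, 0.1211]
tool_rot: [[-0.979, 0.206, 0.007], [0.206, 0.979, -0.003], [-0.007, -0.001, -1.0]]
ft_force: [0.4, -0.5, -0.6]
grip_width: 0.0849
gripper_force: 0.0
```

```bash
python3 plan.py .4438 .0537 .1 85.6
```

```text
t 12.9 pos [ 0.433  -0.0632  0.1211] yaw 78.1 tilt [ 0.0066 -0.0029] F [ 0.41 -0.52 -0.58] w 0.0849 gf 0.0
rz -0.1308 d(tool) [-0.0018  0.1174  0.0211]
```

{"fn": "arm_command", "kwargs": {"deltas": [{"rx": 0, "ry": 0, "rz": -0.131, "dx": 0, "dy": 0, "dz": 0, "fingers": 0.085}, {"rx": 0, "ry": 0, "rz": 0, "dx": -0.002, "dy": 0.039, "dz": 0, "fingers": 0.085}, {"rx": 0, "ry": 0, "rz": 0, "dx": 0, "dy": 0.039, "dz": 0, "fingers": 0.085}, {"rx": 0, "ry": 0, "rz": 0, "dx": 0, "dy": 0.039, "dz": 0, "fingers": 0.085}, {"rx": 0, "ry": 0, "rz": 0, "dx": 0, "dy": 0, "dz": 0, "fingers": 0.085}, {"rx": 0, "ry": 0, "rz": 0, "dx": 0, "dy": 0, "dz": 0, "fingers": 0.085}]}}

```text
time_s: 13.5
position: [0.4421, 0.0544, 0.1172]
tool_rot: [[-0.997, 0.075, -0.001], [0.075, 0.997, -0.0], [0.001, -0.0, -1.0]]
ft_force: [-0.4, -0.1, 0.1]
grip_width: 0.085
gripper_force: 0.0
```

```bash
python3 wlook.py pics/w6.png l,.443,.054; python3 plan.py .4438 .0537 .1 85.6
```

```text
[0.364 0.06  0.259] [[0.07, -0.95, -0.3], [1.0, 0.07, 0.02], [0.0, -0.3, 0.95]] -0.05606527390775488 279.29786001397633
px [255. 208.]
l [0.4438 0.0542] 84.8 0.066 9060
t 13.55 pos [0.4422 0.0537 0.1174] yaw 85.62 tilt [-0.0009 -0.0001] F [-1.48 -0.01 -0.12] w 0.0849 gf 0.0
rz 0.0004 d(tool) [-0.0016  0.0002  0.0174]
```

{"fn": "arm_command", "kwargs": {"deltas": [{"rx": 0, "ry": 0, "rz": 0, "dx": -0.002, "dy": 0, "dz": 0.035, "fingers": 0.085}, {"rx": 0, "ry": 0, "rz": 0, "dx": 0, "dy": 0, "dz": 0.035, "fingers": 0.085}, {"rx": 0, "ry": 0, "rz": 0, "dx": 0, "dy": 0, "dz": 0.025, "fingers": 0.085}, {"rx": 0, "ry": 0, "rz": 0, "dx": 0, "dy": 0, "dz": 0.006, "fingers": 0.085}, {"rx": 0, "ry": 0, "rz": 0, "dx": 0, "dy": 0, "dz": 0, "fingers": 0.085}, {"rx": 0, "ry": 0, "rz": 0, "dx": 0, "dy": 0, "dz": 0, "fingers": 0.085}]}}

```text
time_s: 14.15
position: [0.445, 0.0532, 0.0178]
tool_rot: [[-0.997, 0.077, 0.001], [0.077, 0.997, -0.0], [-0.001, -0.0, -1.0]]
ft_force: [-0.4, 0.1, 0.6]
grip_width: 0.0848
gripper_force: 0.0
```

{"fn": "arm_command", "kwargs": {"deltas": [{"rx": 0, "ry": 0, "rz": 0, "dx": 0, "dy": 0, "dz": 0, "fingers": 0.045}, {"rx": 0, "ry": 0, "rz": 0, "dx": 0, "dy": 0, "dz": 0, "fingers": 0.045}, {"rx": 0, "ry": 0, "rz": 0, "dx": 0, "dy": 0, "dz": 0, "fingers": 0.045}, {"rx": 0, "ry": 0, "rz": 0, "dx": 0, "dy": 0, "dz": 0, "fingers": 0.045}, {"rx": 0, "ry": 0, "rz": 0, "dx": 0, "dy": 0, "dz": 0, "fingers": 0.045}, {"rx": 0, "ry": 0, "rz": 0, "dx": 0, "dy": 0, "dz": -0.02, "fingers": 0.045}, {"rx": 0, "ry": 0, "rz": 0, "dx": 0, "dy": 0, "dz": -0.04, "fingers": 0.045}, {"rx": 0, "ry": 0, "rz": 0, "dx": 0, "dy": 0, "dz": -0.04, "fingers": 0.045}, {"rx": 0, "ry": 0, "rz": 0, "dx": 0, "dy": 0, "dz": -0.02, "fingers": 0.045}, {"rx": 0, "ry": 0, "rz": 0, "dx": 0, "dy": 0, "dz": 0, "fingers": 0.045}, {"rx": 0, "ry": 0, "rz": 0, "dx": 0, "dy": 0, "dz": 0, "fingers": 0.045}]}}

```text
time_s: 15.25
position: [0.4438, 0.0539, 0.1362]
tool_rot: [[-0.997, 0.077, -0.001], [0.077, 0.997, 0.0], [0.001, 0.0, -1.0]]
ft_force: [-0.3, 0.2, -3.0]
grip_width: 0.0547
gripper_force: 45.1
```

```bash
python3 plan.py .448 -.376 .13 98.6
```

```text
t 15.25 pos [0.4438 0.0539 0.1362] yaw 85.61 tilt [-0.0007  0.0001] F [-0.31  0.21 -3.  ] w 0.0547 gf 45.1
rz -0.2268 d(tool) [ 0.0602 -0.4257  0.0062]
```

Load of about −3 N: the second long carton is full. I'll carry it over.

{"fn": "arm_command", "kwargs": {"deltas": [{"rx": 0, "ry": 0, "rz": -0.114, "dx": 0, "dy": 0, "dz": 0, "fingers": 0.045}, {"rx": 0, "ry": 0, "rz": -0.113, "dx": 0, "dy": 0, "dz": 0, "fingers": 0.045}, {"rx": 0, "ry": 0, "rz": 0, "dx": 0.03, "dy": -0.02, "dz": 0, "fingers": 0.045}, {"rx": 0, "ry": 0, "rz": 0, "dx": 0.03, "dy": -0.03, "dz": 0, "fingers": 0.045}, {"rx": 0, "ry": 0, "rz": 0, "dx": 0, "dy": -0.042, "dz": 0, "fingers": 0.045}, {"rx": 0, "ry": 0, "rz": 0, "dx": 0, "dy": -0.042, "dz": 0, "fingers": 0.045}, {"rx": 0, "ry": 0, "rz": 0, "dx": 0, "dy": -0.042, "dz": 0, "fingers": 0.045}, {"rx": 0, "ry": 0, "rz": 0, "dx": 0, "dy": -0.042, "dz": 0, "fingers": 0.045}, {"rx": 0, "ry": 0, "rz": 0, "dx": 0, "dy": -0.042, "dz": 0, "fingers": 0.045}, {"rx": 0, "ry": 0, "rz": 0, "dx": 0, "dy": -0.042, "dz": 0, "fingers": 0.045}, {"rx": 0, "ry": 0, "rz": 0, "dx": 0, "dy": -0.042, "dz": 0, "fingers": 0.045}, {"rx": 0, "ry": 0, "rz": 0, "dx": 0, "dy": 0, "dz": 0, "fingers": 0.045}]}}

```text
time_s: 16.45
position: [0.4364, -0.2996, 0.1344]
tool_rot: [[-0.989, -0.146, -0.001], [-0.146, 0.989, 0.0], [0.001, 0.001, -1.0]]
ft_force: [-0.9, 0.3, -2.7]
grip_width: 0.0546
gripper_force: 45.1
```

```bash
python3 plan.py .448 -.3765 .13 98.6
```

```text
t 16.45 pos [ 0.4364 -0.2996  0.1344] yaw 98.39 tilt [-0.0014  0.0004] F [-0.92  0.32 -2.69] w 0.0546 gf 45.1
rz -0.0037 d(tool) [ 0.     -0.0778  0.0044]
```

{"fn": "arm_command", "kwargs": {"deltas": [{"rx": 0, "ry": 0, "rz": -0.004, "dx": 0, "dy": -0.04, "dz": 0, "fingers": 0.045}, {"rx": 0, "ry": 0, "rz": 0, "dx": 0, "dy": -0.038, "dz": 0, "fingers": 0.045}, {"rx": 0, "ry": 0, "rz": 0, "dx": 0, "dy": 0, "dz": 0, "fingers": 0.045}, {"rx": 0, "ry": 0, "rz": 0, "dx": 0, "dy": 0, "dz": 0, "fingers": 0.045}]}}

```text
time_s: 16.85
position: [0.4477, -0.372, 0.1345]
tool_rot: [[-0.988, -0.153, -0.003], [-0.153, 0.988, 0.003], [0.002, 0.004, -1.0]]
ft_force: [0.6, 0.5, -3.7]
grip_width: 0.0552
gripper_force: 45.1
```

```bash
python3 plan.py .448 -.3765 .13 98.6; python3 - <<'E'
from rig import env
from h import *
I=env.get_image('wrist')
im=I['color'].copy()
P=proj(corners(.441,-.330,np.radians(8.6),.134,.196,.004,.062),I)
for k in (0,1): cv2.polylines(im,[P[4*k:4*k+4].round().astype(int)],True,(0,255,0) if k else (255,255,0),1)
s=env.observe();p=s['position']
b=proj(corners(p[0]-.0012,p[1]+.0005,np.radians(98.6),.055,.12,p[2]-.0178,p[2]-.0178+.045),I)
for k in (0,1): cv2.polylines(im,[b[4*k:4*k+4].round().astype(int)],True,(0,0,255),1)
cv2.imwrite('pics/w7.png',cv2.resize(im,(768,576)))
E
```

```text
t 16.85 pos [ 0.4477 -0.372   0.1345] yaw 98.79 tilt [-0.0026  0.0035] F [ 0.55  0.45 -3.68] w 0.0552 gf 45.1
rz 0.0032 d(tool) [ 0.0004 -0.0045  0.0045]
```

View pics/w7.png

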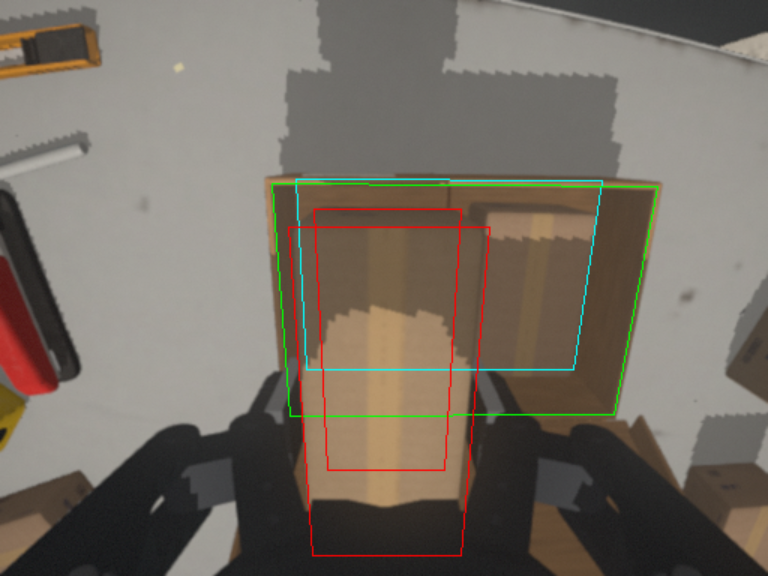

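The overlay matches the real rim to about 1 mm. The held long carton lines up with the free left half, and the short carton lies at (530,290).

{"fn": "arm_command", "kwargs": {"deltas": [{"rx": 0, "ry": 0, "rz": 0, "dx": 0, "dy": -0.005, "dz": 0.02, "fingers": 0.045}, {"rx": 0, "ry": 0, "rz": 0, "dx": 0, "dy": 0, "dz": 0.025, "fingers": 0.045}, {"rx": 0, "ry": 0, "rz": 0, "dx": 0, "dy": 0, "dz": 0.01, "fingers": 0.045}, {"rx": 0, "ry": 0, "rz": 0, "dx": 0, "dy": 0, "dz": 0, "fingers": 0.045}]}}

```text
time_s: 17.3
position: [0.4487, -0.3759, 0.0804]
tool_rot: [[-0.988, -0.154, -0.002], [-0.154, 0.988, 0.003], [0.002, 0.003, -1.0]]
ft_force: [-0.6, -0.7, -2.9]
grip_width: 0.0551
gripper_force: 45.0
```

{"fn": "arm_command", "kwargs": {"deltas": [{"rx": 0, "ry": 0, "rz": 0, "dx": 0, "dy": 0, "dz": 0.012, "fingers": 0.045}, {"rx": 0, "ry": 0, "rz": 0, "dx": 0, "dy": 0, "dz": 0.012, "fingers": 0.045}, {"rx": 0, "ry": 0, "rz": 0, "dx": 0, "dy": 0, "dz": 0.012, "fingers": 0.045}, {"rx": 0, "ry": 0, "rz": 0, "dx": 0, "dy": 0, "dz": 0, "fingers": 0.045}]}}

```text
time_s: 17.7
position: [0.4485, -0.3766, 0.044]
tool_rot: [[-0.988, -0.154, -0.002], [-0.154, 0.988, 0.003], [0.002, 0.003, -1.0]]
ft_force: [-0.3, -0.1, -2.7]
grip_width: 0.0545
gripper_force: 45.0
```

```bash
python3 plan.py .448 -.3765 .0225 98.6
```

```text
t 17.7 pos [ 0.4485 -0.3766  0.044 ] yaw 98.83 tilt [-0.0021  0.0026] F [-0.26 -0.12 -2.74] w 0.0545 gf 45.0
rz 0.0041 d(tool) [0.0005 0.0002 0.0215]
```

{"fn": "arm_command", "kwargs": {"deltas": [{"rx": 0, "ry": 0, "rz": 0, "dx": 0, "dy": 0, "dz": 0.01, "fingers": 0.045}, {"rx": 0, "ry": 0, "rz": 0, "dx": 0, "dy": 0, "dz": 0.007, "fingers": 0.045}, {"rx": 0, "ry": 0, "rz": 0, "dx": 0, "dy": 0, "dz": 0.001, "fingers": 0.045}, {"rx": 0, "ry": 0, "rz": 0, "dx": 0, "dy": 0, "dz": 0.001, "fingers": 0.045}, {"rx": 0, "ry": 0, "rz": 0, "dx": 0, "dy": 0, "dz": 0, "fingers": 0.045}]}}

```text
time_s: 18.2
position: [0.4492, -0.3775, 0.027]
tool_rot: [[-0.988, -0.154, 0.0], [-0.154, 0.988, -0.0], [-0.0, -0.0, -1.0]]
ft_force: [0.7, 0.7, -2.9]
grip_width: 0.0545
gripper_force: 45.1
```

{"fn": "arm_command", "kwargs": {"deltas": [{"rx": 0, "ry": 0, "rz": 0, "dx": 0, "dy": 0, "dz": 0.001, "fingers": 0.045}, {"rx": 0, "ry": 0, "rz": 0, "dx": 0, "dy": 0, "dz": 0, "fingers": 0.045}]}}

```text
time_s: 18.4
position: [0.4492, -0.3774, 0.026]
tool_rot: [[-0.988, -0.154, 0.0], [-0.154, 0.988, -0.0], [-0.0, -0.0, -1.0]]
ft_force: [-0.5, -0.1, -2.9]
grip_width: 0.0547
gripper_force: 45.1
```

{"fn": "arm_command", "kwargs": {"deltas": [{"rx": 0, "ry": 0, "rz": 0, "dx": 0, "dy": 0, "dz": 0.0015, "fingers": 0.045}, {"rx": 0, "ry": 0, "rz": 0, "dx": 0, "dy": 0, "dz": 0, "fingers": 0.045}]}}

```text
time_s: 18.6
position: [0.4491, -0.3773, 0.0243]
tool_rot: [[-0.988, -0.154, -0.0], [-0.154, 0.988, 0.0], [0.0, 0.0, -1.0]]
ft_force: [-0.1, -0.4, -3.9]
grip_width: 0.0549
gripper_force: 45.1
```

{"fn": "arm_command", "kwargs": {"deltas": [{"rx": 0, "ry": 0, "rz": 0, "dx": 0, "dy": 0, "dz": 0.001, "fingers": 0.045}, {"rx": 0, "ry": 0, "rz": 0, "dx": 0, "dy": 0, "dz": 0, "fingers": 0.045}]}}

```text
time_s: 18.8
position: [0.4491, -0.3774, 0.0233]
tool_rot: [[-0.988, -0.154, -0.0], [-0.154, 0.988, 0.0], [0.0, 0.0, -1.0]]
ft_force: [1.2, -0.5, -3.1]
grip_width: 0.0548
gripper_force: 45.1
```

{"fn": "arm_command", "kwargs": {"deltas": [{"rx": 0, "ry": 0, "rz": 0, "dx": 0, "dy": 0, "dz": 0.001, "fingers": 0.045}, {"rx": 0, "ry": 0, "rz": 0, "dx": 0, "dy": 0, "dz": 0, "fingers": 0.045}]}}

```text
time_s: 19.0
position: [0.4491, -0.3774, 0.0223]
tool_rot: [[-0.988, -0.154, -0.0], [-0.154, 0.988, 0.0], [0.0, 0.0, -1.0]]
ft_force: [0.3, 0.3, -2.4]
grip_width: 0.0546
gripper_force: 45.1
```

{"fn": "arm_command", "kwargs": {"deltas": [{"rx": 0, "ry": 0, "rz": 0, "dx": 0, "dy": 0, "dz": 0, "fingers": 0.063}, {"rx": 0, "ry": 0, "rz": 0, "dx": 0, "dy": 0, "dz": 0, "fingers": 0.063}, {"rx": 0, "ry": 0, "rz": 0, "dx": 0, "dy": 0, "dz": 0, "fingers": 0.063}, {"rx": 0, "ry": 0, "rz": 0, "dx": 0, "dy": 0, "dz": -0.02, "fingers": 0.063}, {"rx": 0, "ry": 0, "rz": 0, "dx": 0, "dy": 0, "dz": -0.04, "fingers": 0.063}, {"rx": 0, "ry": 0, "rz": 0, "dx": 0, "dy": 0, "dz": -0.04, "fingers": 0.063}, {"rx": 0, "ry": 0, "rz": 0, "dx": 0, "dy": 0, "dz": -0.04, "fingers": 0.063}, {"rx": 0, "ry": 0, "rz": 0, "dx": 0.03, "dy": 0.02, "dz": 0, "fingers": 0}, {"rx": 0, "ry": 0, "rz": 0, "dx": 0.03, "dy": 0.025, "dz": 0, "fingers": 0}, {"rx": 0, "ry": 0, "rz": 0, "dx": 0, "dy": 0, "dz": 0, "fingers": 0}]}}

```text
time_s: 20.0
position: [0.38, -0.3394, 0.1626]
tool_rot: [[-0.988, -0.153, -0.002], [-0.153, 0.988, 0.002], [0.002, 0.002, -1.0]]
ft_force: [0.0, -0.0, 0.1]
grip_width: 0.0197
gripper_force: 0.0
```

```bash
python3 wlook.py pics/w8.png; python3 plan.py .5 -.34 .16 98.6
```

```text
[ 0.303 -0.352  0.304] [[-0.15, -0.94, -0.3], [0.99, -0.15, -0.05], [0.0, -0.3, 0.95]] -0.05606527390775488 279.29786001397633
t 20.05 pos [ 0.3818 -0.3412  0.1629] yaw 98.79 tilt [-0.0001  0.    ] F [ 0.29 -0.2   0.3 ] w 0.0125 gf 0.0
rz 0.0033 d(tool) [-0.1171 -0.0165  0.0029]
```

View pics/w8.png

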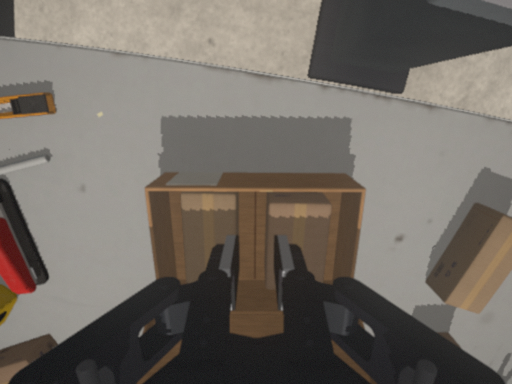

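Both full cartons lie flat side by side, at (207,240) and (300,240). The lid stands behind, leaning back about 1.9 rad. I'll go over the lid with the fingers shut and pull it forward from behind.

```bash
python3 plan.py .609 -.3045 .26 98.6; cat > lid.py <<'E'
from rig import env
from h import *
import sys
T=env.get_image(sys.argv[1] if len(sys.argv)>1 else 'top')
c=np.array([.441,-.330]);a=np.radians(8.6);R=np.array([[np.cos(a),-np.sin(a)],[np.sin(a),np.cos(a)]])
d=env.tip_of('lid_front_edge',T)
for th in np.arange(0,2.11,.3): print(round(th,1),proj(np.r_[R@[.071-.148*np.cos(th),0]+c,.062+.148*np.sin(th)],T)[0].round(),end=' ')
print();[print(np.round(x['location'],1),round(x['p'],2)) for x in d]
E
python3 lid.py
```

```text
t 20.05 pos [ 0.3818 -0.3412  0.1629] yaw 98.79 tilt [-0.0001  0.    ] F [ 0.29 -0.2   0.3 ] w 0.0125 gf 0.0
rz 0.0033 d(tool) [-0.2302  0.0023 -0.0971]
0.0 [384. 252.] 0.3 [388. 249.] 0.6 [391. 243.] 0.9 [392. 232.] 1.2 [392. 219.] 1.5 [390. 204.] 1.8 [386. 190.] 2.1 [381. 178.] 
[385.4 184.6] 0.56
```

{"fn": "arm_command", "kwargs": {"deltas": [{"rx": 0, "ry": 0, "rz": 0, "dx": 0, "dy": 0, "dz": -0.04, "fingers": 0}, {"rx": 0, "ry": 0, "rz": 0, "dx": 0, "dy": 0, "dz": -0.04, "fingers": 0}, {"rx": 0, "ry": 0, "rz": 0, "dx": 0, "dy": 0, "dz": -0.025, "fingers": 0}, {"rx": 0, "ry": 0, "rz": 0, "dx": -0.035, "dy": 0, "dz": 0, "fingers": 0}, {"rx": 0, "ry": 0, "rz": 0, "dx": -0.035, "dy": 0, "dz": 0, "fingers": 0}, {"rx": 0, "ry": 0, "rz": 0, "dx": 0, "dy": 0, "dz": 0, "fingers": 0}]}}

```text
time_s: 20.75
position: [0.4556, -0.3311, 0.2668]
tool_rot: [[-0.988, -0.157, 0.001], [-0.157, 0.988, -0.0], [-0.001, -0.0, -1.0]]
ft_force: [1.0, 0.6, -0.6]
grip_width: -0.0001
gripper_force: 0.0
```

```bash
python3 plan.py .609 -.3045 .26 98.6
```

```text
t 20.75 pos [ 0.4556 -0.3311  0.2668] yaw 99.02 tilt [ 0.0011 -0.    ] F [ 0.96  0.58 -0.56] w -0.0001 gf 0.0
rz 0.0073 d(tool) [-0.1556  0.0033  0.0068]
```

{"fn": "arm_command", "kwargs": {"deltas": [{"rx": 0, "ry": 0, "rz": 0.007, "dx": -0.032, "dy": 0, "dz": 0, "fingers": 0}, {"rx": 0, "ry": 0, "rz": 0, "dx": -0.032, "dy": 0.001, "dz": 0, "fingers": 0}, {"rx": 0, "ry": 0, "rz": 0, "dx": -0.032, "dy": 0.001, "dz": 0, "fingers": 0}, {"rx": 0, "ry": 0, "rz": 0, "dx": -0.032, "dy": 0.001, "dz": 0, "fingers": 0}, {"rx": 0, "ry": 0, "rz": 0, "dx": -0.032, "dy": 0, "dz": 0, "fingers": 0}, {"rx": 0, "ry": 0, "rz": 0, "dx": 0, "dy": 0, "dz": 0, "fingers": 0}, {"rx": 0, "ry": 0, "rz": 0, "dx": 0, "dy": 0, "dz": 0, "fingers": 0}]}}

```text
time_s: 21.45
position: [0.6104, -0.3048, 0.2665]
tool_rot: [[-0.989, -0.148, -0.001], [-0.148, 0.989, 0.0], [0.001, 0.0, -1.0]]
ft_force: [-0.2, 0.1, -0.3]
grip_width: 0.0001
gripper_force: 0.0
```

```bash
python3 plan.py .609 -.3045 .165 98.6
```

```text
t 21.45 pos [ 0.6104 -0.3048  0.2665] yaw 98.48 tilt [-0.0009  0.0003] F [-0.25  0.11 -0.25] w 0.0001 gf 0.0
rz -0.002 d(tool) [0.0013 0.0005 0.1015]
```

Now down behind the lid, then pull toward the robot slowly.

{"fn": "arm_command", "kwargs": {"deltas": [{"rx": 0, "ry": 0, "rz": 0, "dx": 0, "dy": 0, "dz": 0.035, "fingers": 0}, {"rx": 0, "ry": 0, "rz": 0, "dx": 0, "dy": 0, "dz": 0.035, "fingers": 0}, {"rx": 0, "ry": 0, "rz": 0, "dx": 0, "dy": 0, "dz": 0.03, "fingers": 0}, {"rx": 0, "ry": 0, "rz": 0, "dx": 0, "dy": 0, "dz": 0, "fingers": 0}]}}

```text
time_s: 21.85
position: [0.6078, -0.3044, 0.1635]
tool_rot: [[-0.989, -0.146, -0.007], [-0.146, 0.989, 0.005], [0.006, 0.006, -1.0]]
ft_force: [0.0, -0.2, 0.2]
grip_width: 0.0
gripper_force: 0.0
```

{"fn": "arm_command", "kwargs": {"deltas": [{"rx": 0, "ry": 0, "rz": 0, "dx": 0.015, "dy": 0, "dz": 0, "fingers": 0}, {"rx": 0, "ry": 0, "rz": 0, "dx": 0.015, "dy": 0, "dz": 0, "fingers": 0}, {"rx": 0, "ry": 0, "rz": 0, "dx": 0.015, "dy": 0, "dz": 0, "fingers": 0}, {"rx": 0, "ry": 0, "rz": 0, "dx": 0.015, "dy": 0, "dz": 0, "fingers": 0}, {"rx": 0, "ry": 0, "rz": 0, "dx": 0, "dy": 0, "dz": 0, "fingers": 0}]}}

```text
time_s: 22.35
position: [0.5496, -0.3147, 0.1699]
tool_rot: [[-0.989, -0.145, 0.002], [-0.145, 0.989, -0.002], [-0.002, -0.002, -1.0]]
ft_force: [0.7, 0.4, 0.4]
grip_width: -0.0001
gripper_force: 0.0
```

```bash
python3 plan.py .609 -.3045 .165 98.6; python3 lid.py
```

```text
t 22.35 pos [ 0.5496 -0.3147  0.1699] yaw 98.33 tilt [ 0.002  -0.0021] F [0.7  0.38 0.4 ] w -0.0001 gf 0.0
rz -0.0047 d(tool) [-0.0602  0.0012  0.0049]
0.0 [384. 252.] 0.3 [388. 249.] 0.6 [391. 243.] 0.9 [392. 232.] 1.2 [392. 219.] 1.5 [390. 204.] 1.8 [386. 190.] 2.1 [381. 178.]
```

{"fn": "arm_command", "kwargs": {"deltas": [{"rx": 0, "ry": 0, "rz": 0, "dx": 0.015, "dy": 0, "dz": 0, "fingers": 0}, {"rx": 0, "ry": 0, "rz": 0, "dx": 0.015, "dy": 0, "dz": 0, "fingers": 0}, {"rx": 0, "ry": 0, "rz": 0, "dx": 0.015, "dy": 0, "dz": 0.002, "fingers": 0}, {"rx": 0, "ry": 0, "rz": 0, "dx": 0.015, "dy": 0, "dz": 0.004, "fingers": 0}, {"rx": 0, "ry": 0, "rz": 0, "dx": 0, "dy": 0, "dz": 0, "fingers": 0}]}}

```text
time_s: 22.95
position: [0.4908, -0.3226, 0.1617]
tool_rot: [[-0.989, -0.146, -0.0], [-0.146, 0.989, 0.0], [0.0, 0.0, -1.0]]
ft_force: [0.5, -0.3, -1.2]
grip_width: 0.0003
gripper_force: 0.0
```

```bash
python3 plan.py .441 -.330 .125 98.6; python3 lid.py;  python3 lid.py side
```

```text
t 22.95 pos [ 0.4908 -0.3226  0.1617] yaw 98.38 tilt [-0.0002  0.    ] F [ 0.55 -0.28 -1.23] w 0.0003 gf 0.0
rz -0.0038 d(tool) [0.0503 0.0001 0.0367]
0.0 [384. 252.] 0.3 [388. 249.] 0.6 [391. 243.] 0.9 [392. 232.] 1.2 [392. 219.] 1.5 [390. 204.] 1.8 [386. 190.] 2.1 [381. 178.] 
[111.8 244.6] 0.67
0.0 [357. 157.] 0.3 [357. 148.] 0.6 [353. 139.] 0.9 [347. 131.] 1.2 [339. 124.] 1.5 [329. 120.] 1.8 [319. 118.] 2.1 [309. 119.]
```

{"fn": "arm_command", "kwargs": {"deltas": [{"rx": 0, "ry": 0, "rz": 0, "dx": 0.015, "dy": 0, "dz": 0.004, "fingers": 0}, {"rx": 0, "ry": 0, "rz": 0, "dx": 0.015, "dy": 0, "dz": 0.006, "fingers": 0}, {"rx": 0, "ry": 0, "rz": 0, "dx": 0.015, "dy": 0, "dz": 0.008, "fingers": 0}, {"rx": 0, "ry": 0, "rz": 0, "dx": 0.015, "dy": 0, "dz": 0.008, "fingers": 0}, {"rx": 0, "ry": 0, "rz": 0, "dx": 0, "dy": 0, "dz": 0, "fingers": 0}, {"rx": 0, "ry": 0, "rz": 0, "dx": 0, "dy": 0, "dz": 0, "fingers": 0}]}}

```text
time_s: 23.75
position: [0.4327, -0.3313, 0.1358]
tool_rot: [[-0.989, -0.147, 0.001], [-0.147, 0.989, -0.0], [-0.001, -0.0, -1.0]]
ft_force: [0.7, 0.1, 0.4]
grip_width: 0.0001
gripper_force: 0.0
```

```bash
python3 plan.py .441 -.330 .125 98.6; python3 - <<'E'
from rig import env
import cv2,numpy as np
a=env.get_image('side')['color'][90:200,270:420];b=env.get_image('wrist')['color']
cv2.imwrite('pics/f.png',np.hstack([cv2.resize(a,(400,300)),cv2.resize(b,(400,300))]))
E
```

```text
t 23.75 pos [ 0.4327 -0.3313  0.1358] yaw 98.43 tilt [ 0.0006 -0.0004] F [0.71 0.12 0.39] w 0.0001 gf 0.0
rz -0.0029 d(tool) [-0.0084  0.0001  0.0108]
```

View pics/f.png

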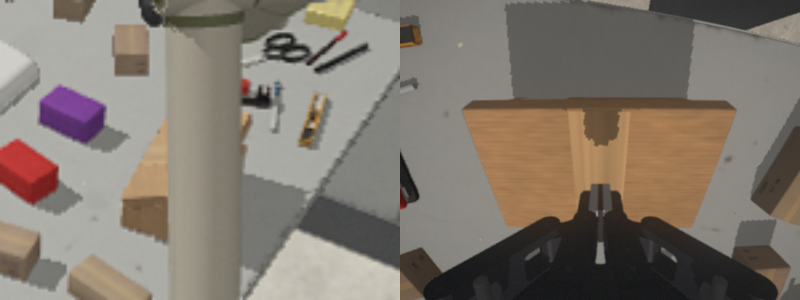

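The wrist view shows the lid's top face with its front skirt at about (600,103), so it has fallen forward. I'll press it gently near its front edge to make sure it is fully shut.

{"fn": "arm_command", "kwargs": {"deltas": [{"rx": 0, "ry": 0, "rz": 0, "dx": 0.02, "dy": 0, "dz": 0.01, "fingers": 0}, {"rx": 0, "ry": 0, "rz": 0, "dx": 0.02, "dy": 0, "dz": 0.015, "fingers": 0}, {"rx": 0, "ry": 0, "rz": 0, "dx": 0, "dy": 0, "dz": 0.015, "fingers": 0}, {"rx": 0, "ry": 0, "rz": 0, "dx": 0, "dy": 0, "dz": 0.015, "fingers": 0}, {"rx": 0, "ry": 0, "rz": 0, "dx": 0, "dy": 0, "dz": 0, "fingers": 0}]}}

```text
time_s: 24.35
position: [0.3924, -0.3365, 0.0793]
tool_rot: [[-0.989, -0.147, -0.001], [-0.147, 0.989, 0.002], [0.001, 0.002, -1.0]]
ft_force: [0.2, -0.6, 1.6]
grip_width: -0.0002
gripper_force: 0.0
```

```bash
python3 plan.py .41 -.335 .066 98.6; python3 - <<'E'
from rig import env
from h import *
I=env.get_image('wrist')
for d in env.tip_of('lid_front_edge',I): print(np.round(d['location'],1),round(d['p'],2))
c=np.array([.441,-.330]);a=np.radians(8.6);R=np.array([[np.cos(a),-np.sin(a)],[np.sin(a),np.cos(a)]])
for th in (0,.1,.2,.4,.6): print(th,[proj(np.r_[R@[.071-.148*np.cos(th),y]+c,.062+.148*np.sin(th)],I)[0].round().tolist() for y in (.109,0,-.109)])
m=brown(I);n,l,st,_=cv2.connectedComponentsWithStats(m);print(st[1:][np.argsort(-st[1:,4])][:2])
E
```

```text
t 24.35 pos [ 0.3924 -0.3365  0.0793] yaw 98.46 tilt [-0.0013  0.002 ] F [ 0.18 -0.6   1.57] w -0.0002 gf 0.0
rz -0.0025 d(tool) [-0.0176 -0.0011  0.0133]
[251.8 195. ] 0.83
0 [[432.0, 194.0], [254.0, 195.0], [76.0, 195.0]]
0.1 [[447.0, 203.0], [254.0, 204.0], [60.0, 204.0]]
0.2 [[464.0, 216.0], [254.0, 218.0], [43.0, 218.0]]
0.4 [[503.0, 259.0], [253.0, 263.0], [3.0, 261.0]]
0.6 [[545.0, 327.0], [253.0, 339.0], [-39.0, 329.0]]
[[   74   181   358   143 37536]
 [  474   265    38    87  1323]]
```

{"fn": "arm_command", "kwargs": {"deltas": [{"rx": 0, "ry": 0, "rz": 0, "dx": 0, "dy": 0, "dz": 0.01, "fingers": 0}, {"rx": 0, "ry": 0, "rz": 0, "dx": 0, "dy": 0, "dz": 0.003, "fingers": 0}, {"rx": 0, "ry": 0, "rz": 0, "dx": 0, "dy": 0, "dz": 0, "fingers": 0}]}}

```text
time_s: 24.75
position: [0.3923, -0.3368, 0.067]
tool_rot: [[-0.989, -0.147, -0.0], [-0.147, 0.989, 0.001], [0.0, 0.001, -1.0]]
ft_force: [-0.0, -0.5, 0.1]
grip_width: -0.0002
gripper_force: 0.0
```

{"fn": "arm_command", "kwargs": {"deltas": [{"rx": 0, "ry": 0, "rz": 0, "dx": 0, "dy": 0, "dz": -0.03, "fingers": 0}, {"rx": 0, "ry": 0, "rz": 0, "dx": 0, "dy": 0, "dz": -0.04, "fingers": 0}, {"rx": 0, "ry": 0, "rz": 0, "dx": 0, "dy": 0, "dz": -0.04, "fingers": 0}, {"rx": 0, "ry": 0, "rz": 0, "dx": 0, "dy": 0, "dz": -0.04, "fingers": 0}, {"rx": 0, "ry": 0, "rz": 0, "dx": 0, "dy": 0, "dz": 0, "fingers": 0}, {"rx": 0, "ry": 0, "rz": 0, "dx": 0, "dy": 0, "dz": 0, "fingers": 0}]}}

```text
time_s: 25.35
position: [0.3923, -0.337, 0.2178]
tool_rot: [[-0.989, -0.147, 0.001], [-0.147, 0.989, -0.001], [-0.001, -0.001, -1.0]]
ft_force: [-0.8, 0.8, -0.4]
grip_width: -0.0
gripper_force: 0.0
```

```bash
python3 - <<'E'
from rig import env
from h import *
T=env.get_image('top')
for n,px,g in [('sB',(293,180),(.063,.101,.05)),('lB',(296,234),(.055,.12,.045))]:
    r,f,A=fit(T,px,*g);print(n,r[:2].round(3),np.degrees(r[2]).round(1),round(f,3),A)
I=env.get_image('wrist')
for d in env.tip_of('lid_front_edge',I)[:1]: print(np.round(d['location'],1),proj(np.r_[.441-.077*.989,-.330-.077*.15,.062],I)[0].round(1))
s=env.observe();print(s['position'],s['time_s'])
print(env.close_job())
E
```

```text
sB [ 0.614 -0.057] 96.8 0.166 531
lB [ 0.431 -0.063] -102.3 0.159 555
[254.9 154.9] [254.7 155.9]
[ 0.39194301 -0.33655074  0.21606089] 25.5
the job is handed in; nothing more can be done
None
```

I handed the job in at 25.5 s: the full short and full long cartons lie flat side by side in the shipping carton with its lid shut, and the two empty ones are flat on the worktop (the empty short one is inferred from its full twin and was never lifted).

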